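# Set a scraper blade overhanging its sharpening board

### The job

The heavy steel scraper blade lies loose on the wooden sharpening board. Push it with the fingertips, keeping it flat on the board and never lifting it, until its right-hand end rests against the low fence and its front long edge stands out about one centimetre past the board's front edge along its whole length, ready for burnishing. Then push the wooden turn-button on the fence round over the blade until it points squarely across it, and leave the wax, cork block and jar where they are.

Things in the scene. Friction and masses are not known exactly. Their poses are not given: they have to be found in the camera images.
- board: Fixed board of pale wood with a dark lip along its front edge (nearest the robot), on the grey wool mat; 125 mm front to back (x) by 230 mm wide (y); its flat top, the deck, is 34 mm above its underside. Origin: centre of its underside; x points to the back, y to the left. A dark fence 24 mm wide, 6.5 mm high runs along the right end (-y); its inner face is 91 mm right of the centre.
- board_corner (a point): Point on the deck surface (34 mm above the board's underside) where the board's front edge meets the inner face of the fence; axes as the board's: x to the back, y to the left along the front edge, z up. Seen from here the flat deck extends 125 mm back and 206 mm left.
- blade: Loose flat steel scraper blade, 62 mm (its x, front to back) by 150 mm (its y, right to left) by 4 mm thick, about 0.2 to 0.4 kg, with a 9 mm hanging hole near its left end. Origin: centre of its underside. It starts on the deck, turned at most 0.25 rad from square, its whole outline inside the board's front edge and clear of the fence.
- blade_center (a point): Centre of the blade, half-way up its thickness; axes as the blade's.
- blade_front_left (a point): Left corner of the blade's front long edge (31 mm in front of and 75 mm left of its centre), half-way up.
- blade_front_right (a point): Right corner of the blade's front long edge (31 mm in front of and 75 mm right of its centre), half-way up.
- blade_right_end (a point): Middle of the blade's short right-hand end (75 mm right of its centre), half-way up; this end comes against the fence.
- button (a joint): Turn-button on the fence. Angle in rad: 0 = lying along the fence, pointing to the back (board +x); grows anticlockwise seen from above; 1.57 = pointing left, squarely across the blade; negative = pointing back and outward to the right, off the board. Light friction (0.04 N m) keeps it where it is left; stops at -0.6 and 1.62. Starts between -0.5 and 0.1.
- button_pivot (a point): Screw axis of the turn-button, half-way up its thickness, 11 mm above the deck, 30 mm behind the board's front edge and 12 mm to the right of the fence's inner face. The button is a flat wooden bar 57 x 18 x 9 mm; its underside is 6.5 mm and its top 15.5 mm above the deck, so it passes 2.5 mm above the blade.
- button_tip (a point): Free end of the turn-button, 48 mm from the pivot, half-way up its thickness.
- wax: Bystander: lump of yellow beeswax, 30 x 50 x 22 mm, on the bench left of the board. Leave it alone.
- cork: Bystander: cork block, 45 x 70 x 30 mm, on the bench behind the board. Leave it alone.
- jar: Bystander: glass jar with a yellowish lid, 52 mm across and 102 mm high, on the bench behind the board to the right. Leave it alone.

How it is judged:
By the outcome, as a careful person would: the job done as asked, in the order asked, and still so for the second after the job is handed in, with the robot touching nothing.
It also fails if it takes over 72 s, if anything falls off the work surface, if the arm or the gripper's body presses on something with over 40 N, if the wrist force passes 120 N, or if a joint passes its speed limit or range.

### The arm

A 6-joint arm with a two-finger parallel gripper is mounted at the origin on a cart in front of the work surface, level with it; the furniture and walls round the work are solid. World frame = base frame: x ahead of the robot, y to its left, z up, the work surface at z = 0. Lengths are in m, angles in degrees, forces in N, time in s.
With the tool pointing down it reaches from about 0.325 to 0.775 m from the base axis. Payload 5.5 kg.
Tool frame: the origin (TCP) lies midway between the tips of the shut fingers; the grasp point (between the pads) lies 19 mm behind it; z points along the fingers, y is the line along which they close (so a half turn about z gives the same grasp; the last joint's range is limited). The gripper opens to 85 mm and grips with 20 to 120 N. Pads are 22 mm wide; open, the fingers measure 114 mm over their backs; the gripper's body (76 mm by 85 mm) begins 54 mm behind the grasp point. The pads swing forward as they close: fully open they stand 13 mm farther back than shut.
Start: joints at [70.663, 5.22, 70.514, -0, 104.267, -3.249], TCP at [0.166, 0.577, 0.231] pointing down, gripper open.
Joint ranges: [-164.24, 164.24], [-49.07, 125.15], [9.68, 141.18], [-86.29, 266.29], [3.28, 154.24], [-151.56, 151.56]. Speed limits (degrees/s): [147.25, 147.25, 172.46, 180, 180, 180].

### API

Orientations are given as [roll, pitch, yaw] about the fixed x, y, z axes, in that order (R = Rz(yaw) Ry(pitch) Rx(roll)).
In Python, from cell import read_state, read_camera, camera_model, hand_in gives the robot as it stands.
- The arm moves only by the tool carry_out, never from a script. Its argument "motion" is text: rows parted by semicolons, each of 7 numbers parted by spaces: the shift along the tool's x, y, z in mm, then the turn, a rotation vector about the tool's x, y, z in degrees, then the finger opening in mm, from 0 to 85.4. A call has 1 to 12 rows; each row shifts and turns the commanded pose from where the row before left it, along the tool's axes as they then stand; what a row does not reach is not made up. A row lasts 1/10 s, in which the tool goes at most 50 mm and 8.59 degrees, less where a joint would pass 70% of its speed; a pose out of reach is approached as far as the arm can. A call is refused whole if a number of a shift passes 50 or a number of a turn 8.59, either way. A call with a gripper value outside its range is refused whole. The fingers move at their own pace and stop on an object; "squeeze" is the grip in N (left out, the last holds). Time passes only in rows, so rows that do not move let the fingers close. It gives the time, the measured TCP pose, the force, the opening and the grip force at its end, in the units of the state.
- read_state(): the state, without advancing time (a new reading comes with each control period).
- read_camera(name): name is "side" or "top"; returns the picture (420x560x3 uint8, red, green, blue); there is no depth.
- camera_model(name): a dict with "intrinsics" (3x3 intrinsics, pixels), "T" (4x4, takes a point from camera to world coordinates). Camera axes: x right, y down, z forward; pixel columns grow to the right and rows downward; lengths in m; the calibration is good to about 2 mm. A picture is of the moment at which its call begins. camera_model takes no time and is no camera call.
- hand_in(): hands the job in; it is judged then, once.
The state is a dict: "clock": time; "joint_positions": joint angles; "joint_velocities": joint speeds; "joint_efforts": joint torques, N m; "tcp_pos": TCP position; "tool_rot": TCP orientation; "wrist_force": force on the tool from outside, world axes, zero at the start; "ft_torque": the same for the moment, N m; "gripper_width": finger opening in m; "grip_force": force on a finger pad.
Only numpy, scipy, OpenCV 4.12 (cv2) and the standard library are available. Lean on these libraries where they do the work, as an engineer would, in place of code of your own. Each camera call takes 0.05 s, during which the arm holds its last target. There are 200 camera calls.

## Working session

There is one attempt and no reset: what is moved stays moved. The work goes in short steps, Python scripts to look and compute and a tool call to move; the robot and the scene stay as the last step left them, time stands still between calls to the robot, and variables do not carry over. Pictures are saved under pics/ and viewed, at most 10 in all, crops included, and the job is handed in when it is done.

Besides the shell and the picture viewer there is one more tool, called by a JSON object that holds its "name" and its "arguments". carry_out: Moves the arm, as the interface text tells. Its arguments: {"type":"object","properties":{"motion":{"type":"string"},"squeeze":{"type":"number"}},"required":["motion"]}

```bash
mkdir -p pics; python3 - <<'E'
from cell import *
import cv2,numpy as np
for n in ("top","side"):
    cv2.imwrite(f"pics/{n}0.png",cv2.cvtColor(read_camera(n),cv2.COLOR_RGB2BGR))
    m=camera_model(n);print(n,np.round(m["intrinsics"],1).tolist(),np.round(m["T"],4).tolist())
s=read_state();print(s)
E
```

```text
top [[487.6, 0.0, 278.9], [0.0, 487.6, 210.0], [0.0, 0.0, 1.0]] [[0.0319, -0.9719, 0.2332, 0.3187], [-0.9995, -0.0323, 0.0021, -0.1536], [0.0054, -0.2332, -0.9724, 1.0146], [0.0, 0.0, 0.0, 1.0]]
side [[513.0, 0.0, 277.8], [0.0, 513.0, 212.2], [0.0, 0.0, 1.0]] [[-0.9005, 0.3519, -0.2555, 0.8132], [0.4346, 0.7481, -0.5014, 0.395], [0.0147, -0.5626, -0.8266, 0.9632], [0.0, 0.0, 0.0, 1.0]]
{'clock': 0.1, 'joint_positions': array([ 7.06618711e+01,  5.26006847e+00,  7.05776456e+01, -6.45611921e-05,
        1.04269346e+02, -3.24908634e+00]), 'joint_velocities': array([ 0.0532703 , -0.10943434, -0.194735  , -0.0126451 , -0.01611782,
        0.06154995]), 'joint_efforts': array([ 2.09997255e-03, -4.60222399e+01, -4.19215465e+01, -1.39682957e-04,
        1.07680110e-02, -1.32192778e-05]), 'tcp_pos': array([0.16619204, 0.57623322, 0.23022439]), 'tool_rot': array([-1.79893109e+02, -6.00530759e-03,  1.63910936e+02]), 'wrist_force': array([-0.32273488,  0.09693916, -0.36801245]), 'ft_torque': array([ 0.0312127 , -0.04647099,  0.02174096]), 'grip_force': 0.0, 'gripper_width': 0.08535929569340614}
```

View pics/top0.png

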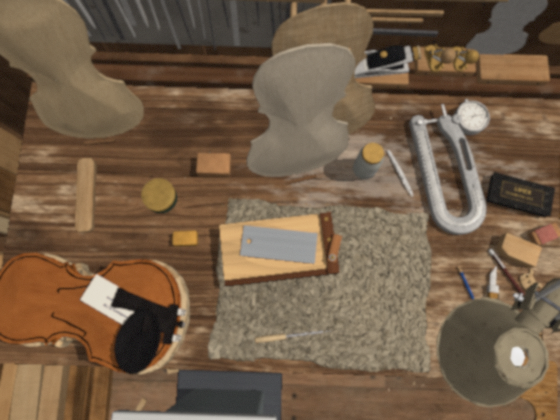

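View pics/side0.png

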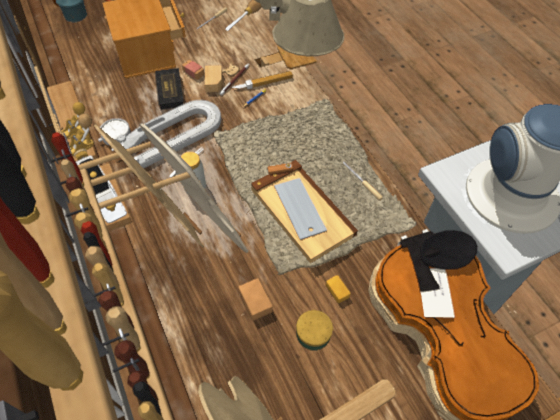

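```bash
python3 - <<'E'
import cv2,numpy as np
a=cv2.imread("pics/top0.png")[200:295,210:350]
b=cv2.imread("pics/side0.png")[155:265,245:365]
A=cv2.resize(a,None,fx=5.5,fy=5.5,interpolation=cv2.INTER_CUBIC)
B=cv2.resize(b,None,fx=5,fy=5,interpolation=cv2.INTER_CUBIC)
cv2.imwrite("pics/topc.png",A);cv2.imwrite("pics/sidec.png",B);print(A.shape,B.shape)
E
```

```text
(522, 770, 3) (550, 600, 3)
```

View pics/topc.png

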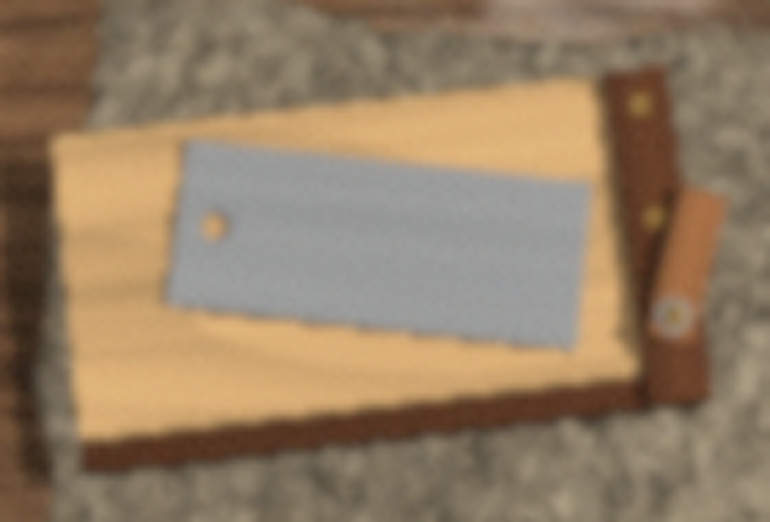

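View pics/sidec.png

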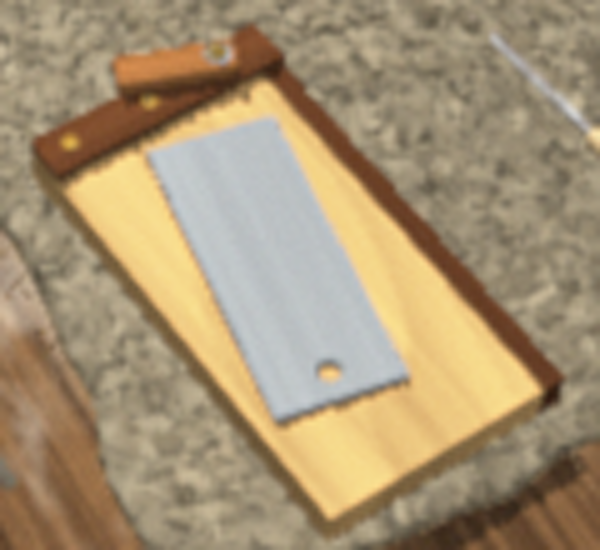

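```bash
cat > h.py <<'E'
import numpy as np
from cell import camera_model
from scipy.optimize import least_squares
M={n:camera_model(n) for n in("top","side")}
def proj(n,P):
    T=np.array(M[n]["T"]);q=(np.atleast_2d(P)-T[:3,3])@T[:3,:3]
    u=q@np.array(M[n]["intrinsics"]).T;return u[:,:2]/u[:,2:]
def ray(n,uv,z):
    T=np.array(M[n]["T"]);d=T[:3,:3]@np.linalg.inv(M[n]["intrinsics"])@[*uv,1]
    return T[:3,3]+d*(z-T[2,3])/d[2]
def R(a):c,s=np.cos(a),np.sin(a);return np.array([[c,-s,0],[s,c,0],[0,0,1]])
def tw(p,P):return np.array(P)@R(p[3]).T+p[:3]
tc=lambda u,v:((u+.5)/5.5-.5+210,(v+.5)/5.5-.5+200)
sc=lambda u,v:((u+.5)/5-.5+245,(v+.5)/5-.5+155)
E
python3 - <<'E'
from h import *
C=[("top",tc(52,135),(62.5,115,34)),("top",tc(664,68),(62.5,-115,40.5)),("top",tc(604,76),(62.5,-91,40.5)),
("top",tc(708,402),(-62.5,-115,40.5)),("top",tc(673,317),(-32.5,-103,50)),
("side",sc(328,520),(62.5,115,34)),("side",sc(36,145),(62.5,-115,40.5)),("side",sc(250,27),(-62.5,-115,40.5)),
("side",sc(286,65),(-62.5,-91,40.5)),("side",sc(218,50),(-32.5,-103,50)),("side",sc(560,380),(-62.5,115,34))]
def f(p):return np.concatenate([proj(n,tw(p,np.array(X)/1000))[0]-uv for n,uv,X in C])
r=least_squares(f,[.5,-.1,.005,.1],loss="soft_l1")
p=r.x;print(p.round(4),np.degrees(p[3]));print(f(p).reshape(-1,2).round(1))
np.save("board.npy",p)
for k in[(-62.5,115,34),(-62.5,-91,34),(-52.5,115,34)]:
    u=proj("top",tw(p,np.array(k)/1000))[0];print(k,(u-[210,200])*5.5, (proj("side",tw(p,np.array(k)/1000))[0]-[245,155])*5)
# blade fit
D=[("top",tc(185,140),(31,75,4)),("top",tc(590,182),(31,-75,4)),("top",tc(575,348),(-31,-75,4)),("top",tc(168,304),(-31,75,4)),
("side",sc(275,418),(31,75,4)),("side",sc(148,155),(31,-75,4)),("side",sc(275,119),(-31,-75,4)),("side",sc(409,380),(-31,75,4))]
zd=p[2]+.034
def g(q):
    return np.concatenate([proj(n,tw([q[0],q[1],zd,q[2]],np.array(X)/1000))[0]-uv for n,uv,X in D])
r=least_squares(g,[.5,-.1,0]);q=r.x;print("blade",q.round(4),g(q).reshape(-1,2).round(1).tolist())
b=(np.array([q[0],q[1],zd])-p[:3])@R(p[3]);print("in board mm",b*1000,np.degrees(q[2]-p[3]))
for X in[(31,75),(31,-75),(-31,-75),(-31,75)]:
    print(X,((tw([q[0],q[1],zd,q[2]],np.array([*X,0])/1000)-p[:3])@R(p[3])*1000+[62.5,91,-34]).round(1))
# button tip
t=ray("top",tc(705,192),p[2]+.0495);print("tipend(board)",((t-p[:3])@R(p[3])*1000))
print("lamp",ray("top",(490,350),0),[ray("top",u,0).round(3) for u in[(185,238),(213,163),(370,160),(440,350)]])
E
```

```text
[ 0.4731 -0.153   0.0058  0.1428] 8.182045085575014
[[ 0.   0.1]
 [ 0.7 -0.4]
 [-0.  -0.6]
 [ 1.3 -0.2]
 [ 0.1  0.3]
 [ 0.2  1.2]
 [-1.4 -0.3]
 [ 1.4 -0.1]
 [ 0.1 -1. ]
 [ 0.2  1.5]
 [ 1.3  0.8]]
(-62.5, 115, 34) [ 78.3414643  471.24967517] [564.46909487 381.75493216]
(-62.5, -91, 34) [644.97212763 408.06699604] [283.95484771  66.76381603]
(-52.5, 115, 34) [ 75.99376989 443.48510234] [546.12439019 392.75209906]
blade [ 0.4812 -0.1533 -0.0776] [[0.5, -0.0], [0.4, 0.3], [0.3, 0.5], [-0.3, 0.3], [-0.1, 1.3], [-0.4, 0.4], [-0.3, -0.1], [0.1, 0.0]]
in board mm [ 7.91694499 -1.50726394 34.        ] -12.62727088872581
(31, 75) [117.1 155.9   0. ]
(31, -75) [84.3  9.5  0. ]
(-31, -75) [23.8 23.1  0. ]
(-31, 75) [ 56.6 169.5   0. ]
tipend(board) [  12.2231789  -120.69640328   49.5       ]
lamp [ 0.28744188 -0.58383896  0.        ] [array([0.495, 0.045, 0.   ]), array([ 0.663, -0.004,  0.   ]), array([ 0.682, -0.348,  0.   ]), array([ 0.284, -0.483,  0.   ])]
```

{"name": "carry_out", "arguments": {"motion": "-25 -30.6 0 0 0 0 85;-25 -30.6 0 0 0 0 85;-25 -30.6 0 0 0 0 85;-25 -30.6 0 0 0 0 85;-25 -30.6 0 0 0 0 85;-25 -30.6 0 0 0 0 85;-25 -30.6 0 0 0 0 85;-25 -30.6 0 0 0 0 85;-25 -30.6 0 0 0 0 85;-25 -30.6 0 0 0 0 85"}}

```text
clock: 1.1
tcp_pos: [0.3218, 0.2117, 0.2309]
tool_rot: [-180.0, -0.0, 163.9]
wrist_force: [0.8, 0.6, 0.7]
gripper_width: 0.0851
grip_force: 0.0
```

{"name": "carry_out", "arguments": {"motion": "-25 -30.6 0 0 0 0 85;-25 -30.6 0 0 0 0 85;-25 -30.6 0 0 0 0 85;-25 -30.6 0 0 0 0 85;-25 -30.6 0 0 0 0 85;-25 -30.6 0 0 0 0 85;-25 -30.6 0 0 0 0 85;-25 -30.6 0 0 0 0 85;-25 -30.6 0 0 0 0 85;-25 -30.6 0 0 0 0 85;0 0 0 0 0 0 85"}}

```text
clock: 2.2
tcp_pos: [0.4775, -0.1537, 0.2293]
tool_rot: [-179.9, -0.2, 163.7]
wrist_force: [-0.2, 0.9, 0.1]
gripper_width: 0.085
grip_force: 0.0
```

{"name": "carry_out", "arguments": {"motion": "0 0 8 0 0 8.2 85;0 0 8 0 0 8.2 85;0 0 8 0 0 8.2 85;0 0 8 0 0 8.2 85;0 0 8 0 0 8.2 85;0 0 8 0 0 8.2 85;0 0 8 0 0 8.2 85;0 0 8 0 0 8.2 85;0 0 8 0 0 8.2 85;0 0 8 0 0 8.2 85;0 0 0 0 0 8.2 85;0 0 0 0 0 8.2 85"}}

```text
clock: 3.4
tcp_pos: [0.4766, -0.1493, 0.1506]
tool_rot: [-179.9, -0.0, 65.2]
wrist_force: [-0.6, 0.7, -0.3]
gripper_width: 0.0851
grip_force: 0.0
```

{"name": "carry_out", "arguments": {"motion": "0 0 0 0 0 8.2 85;0 0 0 0 0 8.2 85;0 0 0 0 0 8.2 85;0 0 0 0 0 8.2 85;0 0 0 0 0 8.2 85;0 0 0 0 0 8.2 85;0 0 0 0 0 8.2 85;0 0 0 0 0 0 85;0 0 0 0 0 0 85"}}

```text
clock: 4.3
tcp_pos: [0.4769, -0.1496, 0.1511]
tool_rot: [-180.0, 0.0, 8.4]
wrist_force: [0.6, -0.2, 0.4]
gripper_width: 0.0849
grip_force: 0.0
```

{"name": "carry_out", "arguments": {"motion": "0 0 25 0 0 0 85;0 0 25 0 0 0 85;0 0 25 0 0 0 85;0 0 20 0 0 0 85;0 0 10 0 0 0 85;0 0 8 0 0 0 85;0 0 0 0 0 0 85;0 0 0 0 0 0 85"}}

```text
clock: 5.1
tcp_pos: [0.4776, -0.1502, 0.0393]
tool_rot: [180.0, -0.1, 8.1]
wrist_force: [0.3, 0.1, 0.0]
gripper_width: 0.0849
grip_force: 0.0
```

{"name": "carry_out", "arguments": {"motion": "0 0 1 0 0 0 85;0 0 1 0 0 0 85;0 0 1 0 0 0 85;0 0 1 0 0 0 85;0 0 0 0 0 0 85;0 0 0 0 0 0 85"}}

```text
clock: 5.7
tcp_pos: [0.4771, -0.1501, 0.0342]
tool_rot: [-180.0, 0.0, 8.1]
wrist_force: [-0.2, -0.4, 0.5]
gripper_width: 0.0852
grip_force: 0.0
```

{"name": "carry_out", "arguments": {"motion": "0 0 1 0 0 0 85;0 0 0 0 0 0 85;0 0 0 0 0 0 85"}}

```text
clock: 6.0
tcp_pos: [0.4771, -0.1501, 0.0332]
tool_rot: [-180.0, 0.0, 8.1]
wrist_force: [-0.3, 0.5, -0.0]
gripper_width: 0.0851
grip_force: 0.0
```

{"name": "carry_out", "arguments": {"motion": "0 0 1 0 0 0 85;0 0 0 0 0 0 85;0 0 0 0 0 0 85"}}

```text
clock: 6.3
tcp_pos: [0.4771, -0.1501, 0.0322]
tool_rot: [-180.0, 0.0, 8.1]
wrist_force: [0.1, -0.5, -0.5]
gripper_width: 0.0849
grip_force: 0.0
```

{"name": "carry_out", "arguments": {"motion": "0 0 1 0 0 0 85;0 0 0 0 0 0 85;0 0 0 0 0 0 85"}}

```text
clock: 6.6
tcp_pos: [0.4771, -0.1501, 0.0312]
tool_rot: [-180.0, 0.0, 8.1]
wrist_force: [0.2, 1.1, -0.3]
gripper_width: 0.0851
grip_force: 0.0
```

{"name": "carry_out", "arguments": {"motion": "0 0 1 0 0 0 85;0 0 0 0 0 0 85;0 0 0 0 0 0 85"}}

```text
clock: 6.9
tcp_pos: [0.4772, -0.1501, 0.031]
tool_rot: [180.0, -0.0, 8.1]
wrist_force: [-2.1, 0.3, 4.8]
gripper_width: 0.085
grip_force: 2.7
```

{"name": "carry_out", "arguments": {"motion": "0 0 -25 0 0 0 85;20 4 0 0 0 0 85;25 4 0 0 0 0 85;25 3 0 0 0 0 85;0 0 0 0 0 0 85;0 0 15 0 0 0 85;0 0 8 0 0 0 85;0 0 4 0 0 0 85;0 0 0 0 0 0 85;0 0 0 0 0 0 85"}}

```text
clock: 7.9
tcp_pos: [0.5477, -0.1512, 0.0284]
tool_rot: [180.0, -0.0, 8.1]
wrist_force: [-0.3, -0.7, 1.0]
gripper_width: 0.0854
grip_force: 0.0
```

{"name": "carry_out", "arguments": {"motion": "-5 0 0 0 0 0 85;-4 0 0 0 0 0 85;-4 0 0 0 0 0 85;-4 0 0 0 0 0 85;-4 0 0 0 0 0 85;-4 0 0 0 0 0 85;-3 0 0 0 0 0 85;-2 0 0 0 0 0 85;0 0 0 0 0 0 85"}}

```text
clock: 8.8
tcp_pos: [0.5182, -0.1553, 0.0285]
tool_rot: [180.0, -0.0, 8.1]
wrist_force: [1.2, 0.9, 2.1]
gripper_width: 0.0848
grip_force: 1.2
```

```bash
python3 - <<'E'
from cell import *
import cv2,numpy as np
a=read_camera("top")[200:295,210:350,::-1];b=read_camera("side")[155:265,245:365,::-1]
A=cv2.resize(a,None,fx=3,fy=3,interpolation=3);B=cv2.resize(b,None,fx=3,fy=3,interpolation=3)
o=np.zeros((330,780,3),np.uint8);o[:285,:420]=A;o[:,420:]=B;cv2.imwrite("pics/p1.png",o)
E
```

```text
(no output)
```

View pics/p1.png

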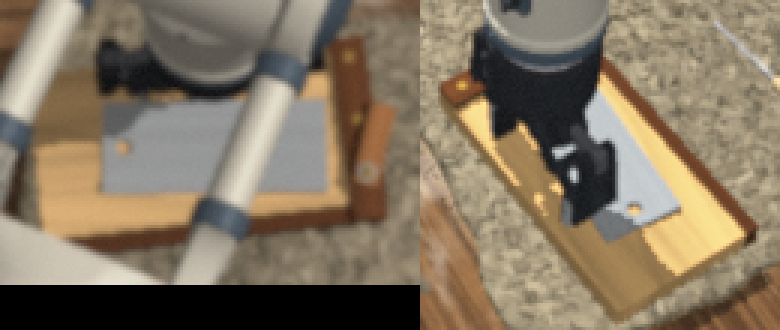

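{"name": "carry_out", "arguments": {"motion": "-4 0 0 0 0 0 85;-4 0 0 0 0 0 85;-4 0 0 0 0 0 85;-4 0 0 0 0 0 85;-4 0 0 0 0 0 85;-4 0 0 0 0 0 85;-4 0 0 0 0 0 85;-3 0 0 0 0 0 85;-2 0 0 0 0 0 85;-1 0 0 0 0 0 85;0 0 0 0 0 0 85;0 0 0 0 0 0 85"}}

```text
clock: 10.1
tcp_pos: [0.4845, -0.1602, 0.0284]
tool_rot: [180.0, 0.0, 8.1]
wrist_force: [2.5, 0.7, 4.7]
gripper_width: 0.085
grip_force: 2.5
```

{"name": "carry_out", "arguments": {"motion": "4 0 0 0 0 0 85;0 0 -30 0 0 0 85;0 0 -40 0 0 0 85;30 -20 -40 0 0 0 60;0 -40 0 0 0 0 40;0 -40 0 0 0 0 20;0 0 0 0 0 0 0;0 0 0 0 0 0 0"}}

```text
clock: 10.9
tcp_pos: [0.5015, -0.0575, 0.1342]
tool_rot: [180.0, 0.2, 8.2]
wrist_force: [-0.0, -0.3, 0.3]
gripper_width: 0.012
grip_force: 0.0
```

```bash
python3 - <<'E'
from cell import *
import cv2,numpy as np
a=read_camera("top")[200:295,210:350,::-1];b=read_camera("side")[155:265,245:365,::-1]
A=cv2.resize(a,None,fx=3,fy=3,interpolation=3);B=cv2.resize(b,None,fx=3,fy=3,interpolation=3)
o=np.zeros((330,780,3),np.uint8);o[:285,:420]=A;o[:,420:]=B;cv2.imwrite("pics/p2.png",o)
print(read_state()["tcp_pos"])
E
```

```text
[ 0.50177939 -0.05866914  0.13444774]
```

View pics/p2.png

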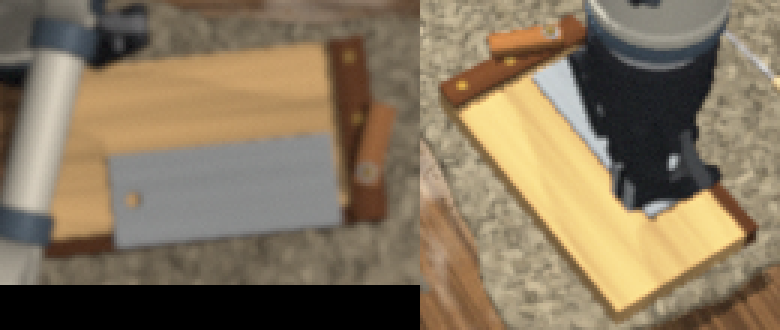

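```bash
cat >> h.py <<'E'
def blade(pts,s,off):
    "pts in top crop: BL,BR,FR,FL -> blade in corner frame"
    p=np.load("board.npy");zd=p[2]+.034
    uv=[((u+.5)/s-.5+off[0],(v+.5)/s-.5+off[1]) for u,v in pts]
    X=np.array([(31,75,4),(31,-75,4),(-31,-75,4),(-31,75,4)])/1000
    g=lambda q:(proj("top",tw([q[0],q[1],zd,q[2]],X))-uv).ravel()
    q=least_squares(g,[.5,-.1,0]).x
    c=(np.array([q[0],q[1],zd])-p[:3])@R(p[3])*1000+[62.5,91,-34]
    print("centre",c[:2].round(1),"deg",np.degrees(q[2]-p[3]).round(2),"front",(c[0]-31).round(1),"right",(c[1]-75).round(1),g(q).round(1))
def corner(P):
    p=np.load("board.npy");return (np.array(P)-p[:3])@R(p[3])*1000+[62.5,91,-34]
E
python3 -c "
from h import *
blade([(111,157),(332,134),(342,224),(117,248)],3,(210,200))
print(corner([.5017,-.0587,.134]),corner([.4845,-.1602,.0284]))"
```

```text
centre [30.8 81.6] deg -0.46 front -0.2 right 6.6 [-0.6 -0.4 -0.  -0.3  0.4  0.4  0.2  0.2]
[104.19544573 180.24300852  94.20810607] [ 72.72517267  82.22407202 -11.39189393]
```

{"name": "carry_out", "arguments": {"motion": "-37 0 0 0 0 0 0;-37 0 0 0 0 0 0;0 0 40 0 0 0 0;0 0 30 0 0 0 0;0 0 15 0 0 0 0;0 0 5 0 0 0 0;0 0 0 0 0 0 0;0 0 0 0 0 0 0"}}

```text
clock: 11.8
tcp_pos: [0.4299, -0.0689, 0.0469]
tool_rot: [180.0, -0.1, 8.1]
wrist_force: [-0.6, 0.3, 0.3]
gripper_width: -0.0004
grip_force: 0.0
```

{"name": "carry_out", "arguments": {"motion": "0 0 3 0 0 0 0;0 0 2.4 0 0 0 0;0 0 0 0 0 0 0;0 3 0 0 0 0 0;0 3 0 0 0 0 0;0 2 0 0 0 0 0;0 2 0 0 0 0 0;0 2 0 0 0 0 0;0 0 0 0 0 0 0"}}

```text
clock: 12.7
tcp_pos: [0.4307, -0.0807, 0.0401]
tool_rot: [180.0, -0.0, 8.1]
wrist_force: [0.1, -0.5, -0.2]
gripper_width: -0.0
grip_force: 0.1
```

```bash
cat > look.py <<'E'
import sys,cv2,numpy as np
from cell import *
from h import corner
s=read_state();print(corner(s["tcp_pos"]).round(1),s["wrist_force"].round(1))
a=read_camera("top")[200:295,210:350,::-1];b=read_camera("side")[155:265,245:365,::-1]
o=np.zeros((330,780,3),np.uint8);o[:285,:420]=cv2.resize(a,None,fx=3,fy=3,interpolation=3);o[:,420:]=cv2.resize(b,None,fx=3,fy=3,interpolation=3)
cv2.imwrite(f"pics/{sys.argv[1]}.png",o)
E
python3 look.py p3
```

```text
[ 30.8 168.6   0.3] [ 0.1 -0.5 -0.2]
```

View pics/p3.png

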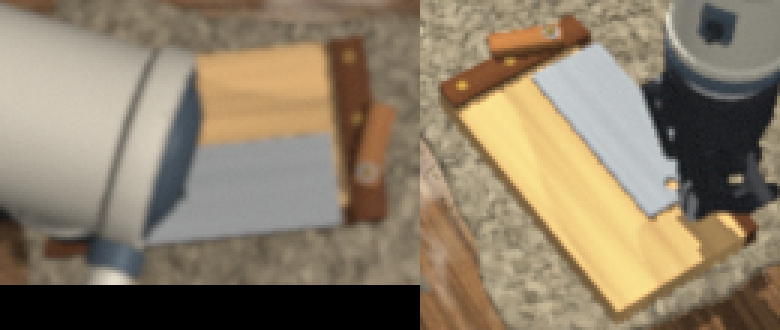

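{"name": "carry_out", "arguments": {"motion": "0 0 -0.7 0 0 0 0;0 2 0 0 0 0 0;0 2 0 0 0 0 0;0 0 0 0 0 0 0;0 0 0 0 0 0 0"}}

```text
clock: 13.3
tcp_pos: [0.4312, -0.0844, 0.0407]
tool_rot: [-180.0, 0.0, 8.1]
wrist_force: [-0.1, 0.7, 0.3]
gripper_width: 0.0001
grip_force: 0.0
```

{"name": "carry_out", "arguments": {"motion": "0 1.5 0 0 0 0 0;0 0 0 0 0 0 0;0 0 0 0 0 0 0"}}

```text
clock: 13.6
tcp_pos: [0.4314, -0.0858, 0.0407]
tool_rot: [-180.0, -0.0, 8.1]
wrist_force: [0.5, -0.2, 0.4]
gripper_width: -0.0
grip_force: 0.0
```

{"name": "carry_out", "arguments": {"motion": "0 1.5 0 0 0 0 0;0 0 0 0 0 0 0;0 0 0 0 0 0 0"}}

```text
clock: 13.9
tcp_pos: [0.4316, -0.0872, 0.0407]
tool_rot: [-180.0, 0.0, 8.1]
wrist_force: [-0.2, 1.5, -0.3]
gripper_width: 0.0002
grip_force: 0.6
```

{"name": "carry_out", "arguments": {"motion": "0 1.5 0 0 0 0 0;0 0 0 0 0 0 0;0 0 0 0 0 0 0"}}

```text
clock: 14.2
tcp_pos: [0.4318, -0.0887, 0.0407]
tool_rot: [-180.0, 0.0, 8.1]
wrist_force: [-0.0, 2.4, 0.7]
gripper_width: 0.0001
grip_force: 0.9
```

{"name": "carry_out", "arguments": {"motion": "0 1.5 0 0 0 0 0;0 1.5 0 0 0 0 0;0 0 0 0 0 0 0;0 0 0 0 0 0 0"}}

```text
clock: 14.6
tcp_pos: [0.4323, -0.092, 0.0407]
tool_rot: [180.0, -0.0, 8.1]
wrist_force: [1.3, 1.3, -0.7]
gripper_width: 0.0001
grip_force: 0.4
```

{"name": "carry_out", "arguments": {"motion": "0 1 0 0 0 0 0;0 0 0 0 0 0 0;0 0 0 0 0 0 0"}}

```text
clock: 14.9
tcp_pos: [0.4324, -0.0928, 0.0407]
tool_rot: [180.0, 0.0, 8.1]
wrist_force: [-0.4, 1.1, -1.1]
gripper_width: 0.0
grip_force: 0.7
```

{"name": "carry_out", "arguments": {"motion": "0 1 0 0 0 0 0;0 0 0 0 0 0 0;0 0 0 0 0 0 0"}}

```text
clock: 15.2
tcp_pos: [0.4326, -0.0938, 0.0407]
tool_rot: [180.0, 0.0, 8.1]
wrist_force: [0.0, 1.5, 0.4]
gripper_width: -0.0
grip_force: 0.7
```

{"name": "carry_out", "arguments": {"motion": "0 1 0 0 0 0 0;0 0 0 0 0 0 0;0 0 0 0 0 0 0"}}

```text
clock: 15.5
tcp_pos: [0.4326, -0.0941, 0.0407]
tool_rot: [-179.9, 0.0, 8.1]
wrist_force: [-0.5, 5.5, 1.3]
gripper_width: 0.0001
grip_force: 2.6
```

{"name": "carry_out", "arguments": {"motion": "0 -6 0 0 0 0 0;0 0 -30 0 0 0 0;0 0 -30 0 0 0 30;27 21 0 0 0 0 60;27 21 0 0 0 0 85;0 21 0 0 0 0 85;0 21 0 0 0 0 85;0 0 0 0 0 0 85;0 0 0 0 0 0 85"}}

```text
clock: 16.4
tcp_pos: [0.4971, -0.1645, 0.1006]
tool_rot: [180.0, 0.0, 8.1]
wrist_force: [-0.7, 0.5, 0.1]
gripper_width: 0.0849
grip_force: 0.0
```

{"name": "carry_out", "arguments": {"motion": "0 0 0 0 0 0 85;0 0 30 0 0 0 85;0 0 25 0 0 0 85;0 0 12 0 0 0 85;0 0 0 0 0 0 85;0 0 0 0 0 0 85"}}

```text
clock: 17.0
tcp_pos: [0.4975, -0.1641, 0.0347]
tool_rot: [180.0, -0.0, 8.1]
wrist_force: [0.5, -0.1, 0.8]
gripper_width: 0.0852
grip_force: 0.0
```

```bash
python3 look.py p4
```

```text
[85.1 76.5 -5.1] [ 0.5 -0.1  0.8]
```

{"name": "carry_out", "arguments": {"motion": "0 0 3 0 0 0 85;0 0 2.3 0 0 0 85;0 0 0 0 0 0 85;-4 0 0 0 0 0 85;-4 0 0 0 0 0 85;-3 0 0 0 0 0 85;-3 0 0 0 0 0 85;-3 0 0 0 0 0 85;-2 0 0 0 0 0 85;-1.5 0 0 0 0 0 85;-1 0 0 0 0 0 85;0 0 0 0 0 0 85"}}

```text
clock: 18.3
tcp_pos: [0.476, -0.1674, 0.0287]
tool_rot: [180.0, -0.0, 8.1]
wrist_force: [2.5, 0.4, 1.7]
gripper_width: 0.0849
grip_force: 1.3
```

```bash
python3 -c "
from h import *;from cell import *
s=read_state();print(corner(s['tcp_pos']),s['wrist_force'])"
```

```text
[ 63.29517671  76.29034302 -11.09191738] [2.4765157  0.36718988 1.68203072]
```

{"name": "carry_out", "arguments": {"motion": "4 0 0 0 0 0 85;0 0 -40 0 0 0 85;0 0 -45 0 0 0 60;0 40 0 0 0 0 40;0 40 0 0 0 0 20;0 40 0 0 0 0 0;0 30 0 0 0 0 0;0 0 0 0 0 0 0;0 0 0 0 0 0 0"}}

```text
clock: 19.2
tcp_pos: [0.5005, -0.3153, 0.1123]
tool_rot: [-179.9, 0.1, 8.0]
wrist_force: [-0.3, -0.0, -0.1]
gripper_width: -0.0001
grip_force: 0.0
```

```bash
python3 look.py p5
```

```text
[ 66.5 -73.6  72.5] [-0.3 -0.  -0.1]
```

View pics/p5.png

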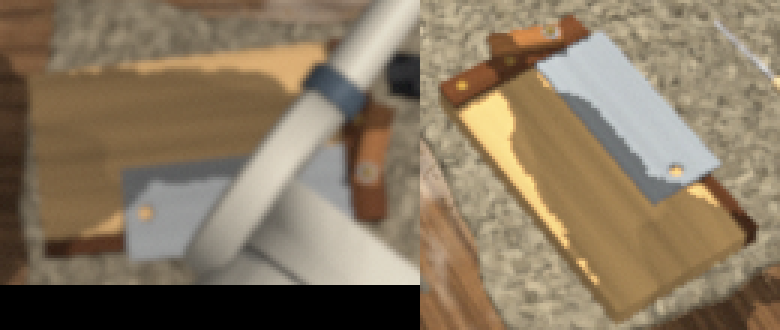

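```bash
python3 - <<'E'
from h import *
p=np.load("board.npy");zd=p[2]+.034
t=lambda u,v:((u+.5)/3-.5+210,(v+.5)/3-.5+200)
s=lambda u,v:((u-420+.5)/3-.5+245,(v+.5)/3-.5+155)
D=[("top",t(123,170),(31,75)),("top",t(128,261),(-31,75)),("side",s(656,201),(31,75)),("side",s(537,64),(31,-75)),("side",s(599,32),(-31,-75)),("side",s(720,163),(-31,75))]
def g(q):return np.concatenate([proj(n,tw([q[0],q[1],zd,q[2]],np.array([*X,4])/1000))[0]-uv for n,uv,X in D])
q=least_squares(g,[.45,-.15,.1]).x
print(corner([q[0],q[1],zd])-[31,75,0],np.degrees(q[2]-p[3]),g(q).reshape(-1,2).round(1).tolist())
E
```

```text
[-10.27548453  -1.47441759   0.        ] -0.09601621230354915 [[-0.2, 0.0], [1.2, 0.8], [-1.0, 1.0], [-0.6, 0.5], [0.9, -0.4], [0.5, 0.6]]
```

{"name": "carry_out", "arguments": {"motion": "0 -40 0 0 0 0 0;0 -40 0 0 0 0 0;0 -40 0 0 0 0 0;-15 -40 0 0 0 0 0;-15 -40 0 0 0 0 0;-15 -39 0 0 0 0 0;0 0 0 0 0 0 0;0 0 40 0 0 0 0;0 0 20 0 0 0 0;0 0 8 0 0 0 0;0 0 0 0 0 0 0;0 0 0 0 0 0 0"}}

```text
clock: 20.5
tcp_pos: [0.4234, -0.0852, 0.0466]
tool_rot: [180.0, -0.1, 8.1]
wrist_force: [-0.3, 0.1, 0.2]
gripper_width: 0.0004
grip_force: 0.0
```

```bash
python3 -c "
from h import *;from cell import *
s=read_state();print(s['tcp_pos'],corner(s['tcp_pos']),s['wrist_force'])"
```

```text
[ 0.42335971 -0.085194    0.04660375] [ 22.88199986 165.16798317   6.81185442] [-0.25733204  0.05454411  0.17541656]
```

{"name": "carry_out", "arguments": {"motion": "0 0 4.6 0 0 0 0;0 0 0 0 0 0 0;0 3 0 0 0 0 0;0 3 0 0 0 0 0;0 2 0 0 0 0 0;0 0 0 0 0 0 0;0 0 0 0 0 0 0"}}

```text
clock: 21.2
tcp_pos: [0.4239, -0.093, 0.0408]
tool_rot: [-180.0, 0.0, 8.1]
wrist_force: [-0.1, -0.6, -0.6]
gripper_width: 0.0001
grip_force: 0.0
```

{"name": "carry_out", "arguments": {"motion": "0 1 0 0 0 0 0;0 0 0 0 0 0 0;0 0 0 0 0 0 0"}}

```text
clock: 21.5
tcp_pos: [0.424, -0.0939, 0.0408]
tool_rot: [-180.0, -0.0, 8.1]
wrist_force: [-0.5, 0.2, 0.2]
gripper_width: -0.0002
grip_force: 0.0
```

{"name": "carry_out", "arguments": {"motion": "0 1 0 0 0 0 0;0 0 0 0 0 0 0;0 0 0 0 0 0 0"}}

```text
clock: 21.8
tcp_pos: [0.4242, -0.0949, 0.0408]
tool_rot: [-180.0, -0.0, 8.1]
wrist_force: [-0.2, -0.4, 0.2]
gripper_width: 0.0
grip_force: 0.0
```

{"name": "carry_out", "arguments": {"motion": "0 0.7 0 0 0 0 0;0 0 0 0 0 0 0;0 0 0 0 0 0 0"}}

```text
clock: 22.1
tcp_pos: [0.4242, -0.0952, 0.0408]
tool_rot: [-180.0, 0.0, 8.1]
wrist_force: [-0.9, 3.5, 1.6]
gripper_width: 0.0002
grip_force: 1.5
```

{"name": "carry_out", "arguments": {"motion": "0 0.7 0 0 0 0 0;0 0 0 0 0 0 0;0 0 0 0 0 0 0"}}

```text
clock: 22.4
tcp_pos: [0.4242, -0.0954, 0.0408]
tool_rot: [-179.9, 0.0, 8.1]
wrist_force: [-1.7, 5.5, 1.5]
gripper_width: -0.0002
grip_force: 2.9
```

{"name": "carry_out", "arguments": {"motion": "0 -6 0 0 0 0 0;0 0 -30 0 0 0 0;0 0 -30 0 0 0 0;16 40 0 0 0 0 0;16 45 0 0 0 0 0;0 45 0 0 0 0 0;0 45 0 0 0 0 0;0 39 0 0 0 0 0;0 0 0 0 0 0 0;0 0 30 0 0 0 0;0 0 16 0 0 0 0;0 0 0 0 0 0 0"}}

```text
clock: 23.6
tcp_pos: [0.4835, -0.296, 0.0511]
tool_rot: [-179.8, 0.3, 8.1]
wrist_force: [0.6, 0.5, -0.3]
gripper_width: 0.0003
grip_force: 0.0
```

```bash
python3 -c "
from h import *;from cell import *
s=read_state();print(s['tcp_pos'],corner(s['tcp_pos']),s['wrist_force'])"
```

```text
[ 0.48354677 -0.29597245  0.05110844] [ 52.4586786  -52.03066631  11.31654952] [ 0.598651    0.50479757 -0.34022413]
```

{"name": "carry_out", "arguments": {"motion": "0 0 0 0 0 0 0;0 0 0 0 0 0 0"}}

```text
clock: 23.8
tcp_pos: [0.486, -0.2977, 0.0563]
tool_rot: [179.9, -0.1, 8.1]
wrist_force: [0.9, -0.0, 0.6]
gripper_width: 0.0001
grip_force: 0.0
```

```bash
python3 -c "
from h import *;from cell import *
s=read_state();print(s['tcp_pos'],corner(s['tcp_pos']),s['wrist_force'])"
```

```text
[ 0.48604681 -0.29769878  0.05633954] [ 54.68758424 -54.09523183  16.54764601] [ 0.87331003 -0.0319811   0.62632564]
```

{"name": "carry_out", "arguments": {"motion": "0 0 3 0 0 0 0;0 0 2 0 0 0 0;0 0 0 0 0 0 0;1 -6 0 0 0 0 0;1 -6 0 0 0 0 0;4.6 -7.9 0 0 0 0 0;4.6 -7.9 0 0 0 0 0;2.1 -5.8 0 0 0 0 0;2.1 -5.8 0 0 0 0 0;0 0 0 0 0 0 0"}}

```text
clock: 24.8
tcp_pos: [0.4955, -0.2554, 0.0499]
tool_rot: [-180.0, -0.0, 8.2]
wrist_force: [0.8, -0.1, 1.0]
gripper_width: 0.0001
grip_force: 0.2
```

```bash
python3 look.py p6; python3 -c "
from h import *;from cell import *
import cv2
a=cv2.imread('pics/p6.png');cv2.imwrite('pics/p6b.png',a)"
```

```text
[ 70.1 -13.6  10.1] [ 0.8 -0.1  1. ]
```

{"name": "carry_out", "arguments": {"motion": "0 -7 0 0 0 0 0;-0.5 -7 0 0 0 0 0;-3 -7 0 0 0 0 0;-4 -7 0 0 0 0 0;-4 -4 0 0 0 0 0;-4 -3 0 0 0 0 0;-3.5 -3 0 0 0 0 0;0 0 0 0 0 0 0;0 0 0 0 0 0 0"}}

```text
clock: 25.8
tcp_pos: [0.4705, -0.2214, 0.0497]
tool_rot: [-180.0, 0.0, 8.1]
wrist_force: [-0.2, 0.2, -0.2]
gripper_width: -0.0004
grip_force: 0.0
```

```bash
python3 look.py p7
```

```text
[50.2 23.6  9.9] [-0.2  0.2 -0.2]
```

View pics/p7.png

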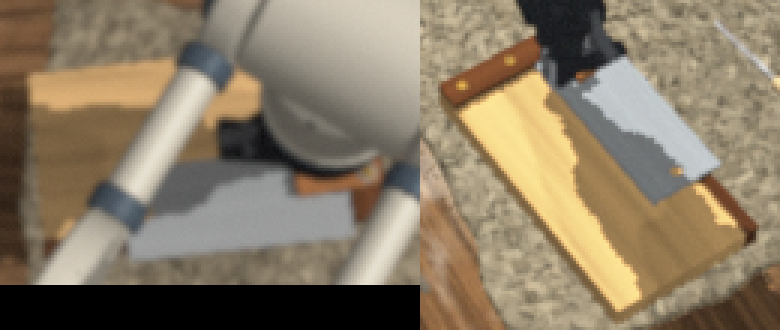

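{"name": "carry_out", "arguments": {"motion": "8 0 0 0 0 0 0;0 0 -45 0 0 0 0;0 0 -45 0 0 0 0;30 -45 0 0 0 0 0;30 -45 0 0 0 0 0;0 -45 0 0 0 0 0;0 -45 0 0 0 0 0;0 -40 0 0 0 0 0;0 0 0 0 0 0 0;0 0 0 0 0 0 0"}}

```text
clock: 26.9
tcp_pos: [0.504, -0.0009, 0.1399]
tool_rot: [180.0, -0.0, 8.2]
wrist_force: [0.2, -0.7, -0.5]
gripper_width: 0.0002
grip_force: 0.0
```

```bash
python3 - <<'E'
from cell import *
import cv2
a=read_camera("top")[200:295,210:350,::-1]
cv2.imwrite("pics/p8.png",cv2.resize(a,None,fx=5.5,fy=5.5,interpolation=2))
E
```

```text
(no output)
```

View pics/p8.png

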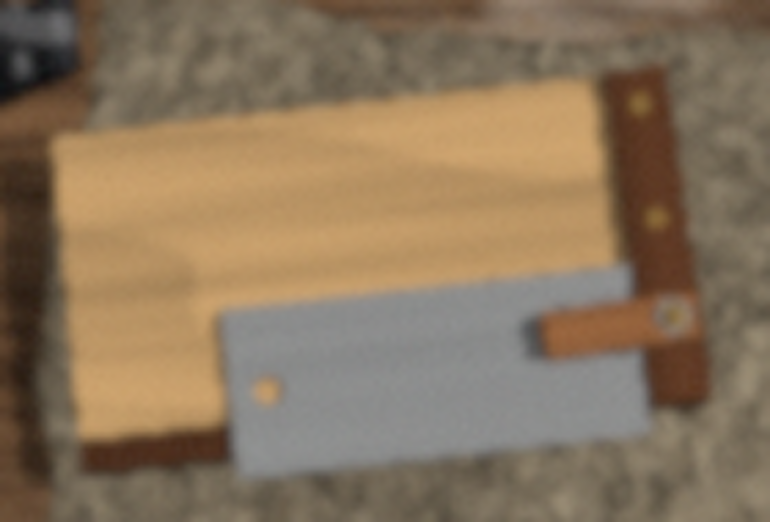

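```bash
python3 - <<'E'
from h import *
blade([(220,313),(632,264),(652,433),(236,477)],5.5,(210,200))
p=np.load("board.npy");z=p[2]+.0495
a=corner(ray("top",tc(543,334),z));b=corner(ray("top",tc(673,317),z));d=a-b
print(a,b,np.hypot(*d[:2]),np.arctan2(d[1],d[0]))
E
```

```text
centre [22.1 74.9] deg 0.0 front -8.9 right -0.1 [ 0.2 -0.7 -0.5  0.   0.   0.1  0.3  0.5]
[29.77016142 35.35516587 15.5       ] [ 30.71512689 -11.90920278  15.5       ] 47.27381414564031 1.590786852977327
```

```bash
python3 -c "
from cell import *;print(hand_in())"
```

```text
the job is handed in; nothing more can be done
None
```

The job is handed in. By the last camera fit, the blade is flat and square against the fence with its front edge about 9 to 10 mm past the board. The turn-button points squarely across it at about 1.59 rad, and I kept the arm clear of the wax, cork and jar throughout, though I did not check them in a final picture.

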